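Tap a gib-head taper key into a pulley keyway until tight

ROBOT

A 6-joint arm with a two-finger parallel gripper is mounted at the origin on the work surface; the furniture and walls round the work are solid. World frame = base frame: x ahead of the robot, y to its left, z up, the work surface at z = 0. Lengths are in m, angles in rad, forces in N, time in s.
With the tool pointing down it reaches from about 0.4 to 0.825 m from the base axis. Payload 7 kg.
Tool frame: the origin (TCP) lies between the finger pads; the fingertips stand 22 mm ahead of it and the grasp point (between the pads) lies 3 mm ahead of it (arm.tip_reach is the distance from the TCP to the fingertips, in m); z points along the fingers, y is the line along which they close (so a half turn about z gives the same grasp; the last joint's range is limited). The gripper opens to 88 mm and grips with 3 to 60 N. Pads are 19 mm wide; open, the fingers measure 130 mm over their backs; the gripper's body (78 mm by 193 mm) begins 47 mm behind the grasp point.
Start: joints at [-1.021, 0.359, 0.012, 0, -1.224, -0.288], TCP at [0.175, -0.652, 0.249] pointing down, gripper open.
Joint ranges: [-3.07, 3.07], [-1.43, 2.12], [-1.02, 1.25], [-3.03, 1.67], [-3.05, -0], [-3.03, 3.03]. Speed limits (rad/s): [2.39, 2.39, 3.01, 3.14, 3.14, 3.14].

INTERFACE

Orientations are given as [roll, pitch, yaw] about the fixed x, y, z axes, in that order (R = Rz(yaw) Ry(pitch) Rx(roll)).
In Python, from station import arm, viewer gives the robot as it stands. The module is installed in compiled form; this text tells all that it offers.
- The arm moves only by the tool apply_moves, never from a script. Its argument "commands" is a list that holds one entry, the list of rows, each a list of 5 numbers: the closure, from -1 (fully open) to 1 (shut), then the shift along the world's x, y, z as a fraction of full scale, then the turn about the world's z as a fraction of full scale. In form: [[[fingers, tx, ty, tz, yaw], ...]]. A call has 1 to 12 rows; each row shifts and turns the commanded pose from where the row before left it; what a row does not reach is not made up. Full scale, the value 1, is 20 cm for a shift and pi rad for a turn. A row lasts 1/10 s, in which the tool goes at most 50 mm and 8.59 degrees, less where a joint would pass 70% of its speed; a pose out of reach is approached as far as the arm can. A call with a number of a shift or a turn outside -1 to 1 is refused whole. A call with a gripper value outside its range is refused whole. The fingers move at their own pace and stop on an object; "force" is the grip in N (left out, the last holds). Time passes only in rows, so rows that do not move let the fingers close. It gives the time, the measured TCP pose, the force, the opening and the grip force at its end, in the units of the state.
- arm.get_state(): the state, without advancing time (a new reading comes with each control period).
- viewer.grab_frame(name): name is "scene" or "top" or "wrist"; returns a dict with "image" (384x512x3 uint8, blue, green, red), "mtx" (3x3 intrinsics, pixels), "k1" (the pictures are not rectified: a ray, as slopes to the right and down, at radius r is drawn at 1 + k1 r^2 times it, then the intrinsics apply), "rvec" (rotation vector, rad) and "tvec" (3), from world to camera coordinates, as OpenCV has them. Camera axes: x right, y down, z forward; pixel columns grow to the right and rows downward; lengths in m; the calibration is good to about 2 mm. A picture is of the moment at which its call begins. There is no depth.
- arm.job_done(): hands the job in; it is judged then, once.
The state is a dict: "t": time; "q": joint angles; "qd": joint speeds; "joint_efforts": joint torques, N m; "eef_pos": TCP position; "ee_rot": TCP orientation; "force": force on the tool from outside, world axes, zero at the start; "moment": the same for the moment, N m; "width": finger opening in m; "gripper_force": force on a finger pad.
Only numpy, scipy, OpenCV 4.12 (cv2) and the standard library are available. Lean on these libraries where they do the work, as an engineer would, in place of code of your own. Each camera call takes 0.05 s, during which the arm holds its last target. There are 200 camera calls.

TASK

Take the steel taper key out of its wooden rest, put it thin end down into the keyway between the pulley and its shaft with the sloping face outward, and tap or press it down until it is wedged tight: it should have taken a firm push of about 15 N, but do not drive it with more than about 25 N, or the pulley may crack. Leave the key standing tight in the keyway and do not disturb the things around.

Things in the scene. Friction and masses are not known exactly. Their poses are not given: they have to be found in the camera images.
- key: Dark steel gib-head taper key, 78 mm tall, 0.13 kg. Origin: middle of its thin lower end; z up. Shank z 0 to 54 mm, y -7 to 7; flat upright face at x = -6, sloping face from x = 1 (thin end) to x = 7.75 (under the head), taper 1 in 8. Head z 54 to 78, x -9 to 11, y -10 to 10: grasp it across y. Starts upright in the rest, in line with the rest's axes.
- key_top (a point): Middle of the top face of the key's head (x = 1, y = 0, z = 78 mm in the key's frame): the place to push on. Let go in the keyway, the key drops and settles loosely by itself; pushed tight, its top ends somewhere between 97 and 129 mm above the bench.
- rest: Fixed wooden block, 74 x 64 x 40 mm, with a pocket that fits the key with about 1 mm of play; pocket floor 8 mm above the bench. Origin on the bench under the key's origin. The key's head begins 22 mm above the block. Draw the key straight up by more than 45 mm to clear it.
- pulley: Fixed grey V-belt pulley, 88 mm diameter, lying flat on a 130 x 130 x 15 mm dark steel plate; top 65 mm above the bench. Origin on the bench on the pulley's axis, z up; the keyway is on the +x side of its 32 mm centre bore, open at the top.
- keyway (a point): Middle of the keyway's mouth at the pulley's top, 17.25 mm from the pulley's axis along its x; same axes. 18 mm wide (y), 50 deep; across x 10.5 mm at the top, give or take 1.5 mm, from the shaft's flat (x = -5.25) to a steel liner strip, which slopes inward going down, 1 in 8 like the key. Rim bevelled about 3 mm. Key in place: x axes alike, key's origin about 0.75 mm outward of this point.
- shaft: Fixed steel shaft end, 30 mm diameter, in the pulley's bore, top 67 mm above the bench. Origin on the bench on the pulley's axis; +x side milled flat 12 mm from it. The liner opposite sits up to 1.5 mm in or out, which shifts the key's tight depth by 12 mm, and yields only 0.014 mm per N: so feel for it; the push rises over 2 to 4 mm, then friction (oiled, about 0.3) holds the key.
- brown_bottle: Bystander: small brown bottle, 36 mm diameter, 84 mm tall, standing; origin at its foot.
- screwdriver_blue: Bystander: screwdriver with blue handle, 172 mm long, lying; origin at the middle of its underside.
- tape_roll: Bystander: roll of tape, 100 mm diameter, 25 mm high, lying flat; origin at the middle of its underside.
- key_nose (a point): Middle of the head's side above the sloping face (x = 11, y = 0, z = 66 mm in the key's frame): this side points outward, away from the shaft, when the key is in place.
Not all that is in view belongs to the job. Leave any blue or red look-alike of the rest alone.

How it is judged:
By the outcome, as a careful person would: the job done as asked, in the order asked, and still so for the second after the job is handed in, with the robot touching nothing.
It also fails if it takes over 54 s, if anything falls off the work surface, if the arm or the gripper's body presses on something with over 40 N, if the wrist force passes 120 N, or if a joint passes its speed limit or range.

## Working session

There is one attempt and no reset: what is moved stays moved. The work goes in short steps, Python scripts to look and compute and a tool call to move; the robot and the scene stay as the last step left them, time stands still between calls to the robot, and variables do not carry over. Pictures are saved under pics/ and viewed, at most 10 in all, crops included, and the job is handed in when it is done.

Besides the shell and the picture viewer there is one more tool, called after ">>>" as name(argument=value, ...), one argument or row to a line, values as JSON. apply_moves: Moves the arm, as the interface text tells. Shift numbers are shares of 20 cm and turn numbers shares of pi rad, none past 1 either way. Its arguments: {"type":"object","properties":{"commands":{"type":"array","items":{"type":"array","items":{"type":"array","items":{"type":"number"}}}},"force":{"type":"number"}},"required":["commands"]}

```bash
mkdir -p pics; cat > h.py <<'E'
import numpy as np, cv2
from station import arm, viewer
def grab(n,save=None):
    f=viewer.grab_frame(n); f={k:(np.array(v) if k!='k1' else v) for k,v in f.items()}
    if save: cv2.imwrite('pics/'+save,f['image'])
    np.savez('/tmp/'+n+'.npz',**f); return f
def ray(f,uv):
    K=f['mtx']; d=cv2.undistortPoints(np.array(uv,float).reshape(-1,1,2),K,np.array([float(f['k1']),0,0,0,0]))[:,0]  # inexact model dir ok
    R=cv2.Rodrigues(f['rvec'].astype(float))[0]; c=-R.T@f['tvec'].reshape(3)
    return c,np.c_[d,np.ones(len(d))]@R
def onz(f,uv,z):
    c,d=ray(f,uv); return c+d*((z-c[2])/d[:,2])[:,None]
def proj(f,P):
    return cv2.projectPoints(np.array(P,float).reshape(-1,3),f['rvec'].astype(float),f['tvec'].astype(float),f['mtx'],np.array([float(f['k1']),0,0,0,0]))[0][:,0]
E
python3 - <<'E'
from h import *
a=grab('scene')['image'];b=grab('top')['image']
cv2.imwrite('pics/a.png',cv2.resize(a,(800,600)));cv2.imwrite('pics/b.png',cv2.resize(b,(800,600)))
s=arm.get_state();print(s['eef_pos'],s['ee_rot'],s['force'],s['width'],s['t'],arm.tip_reach)
E
```

```text
[ 0.17457937 -0.65161825  0.24772156] [ 3.14009641e+00 -1.18044133e-04 -2.87990608e+00] [-0.40969052 -0.01769906 -0.10332407] 0.08738260966849486 0.1 0.022
```

View pics/a.png

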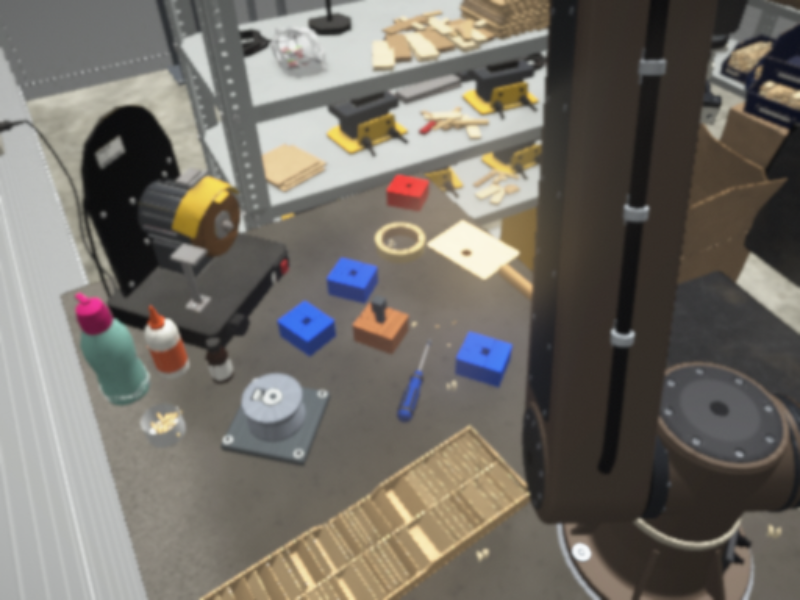

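View pics/b.png

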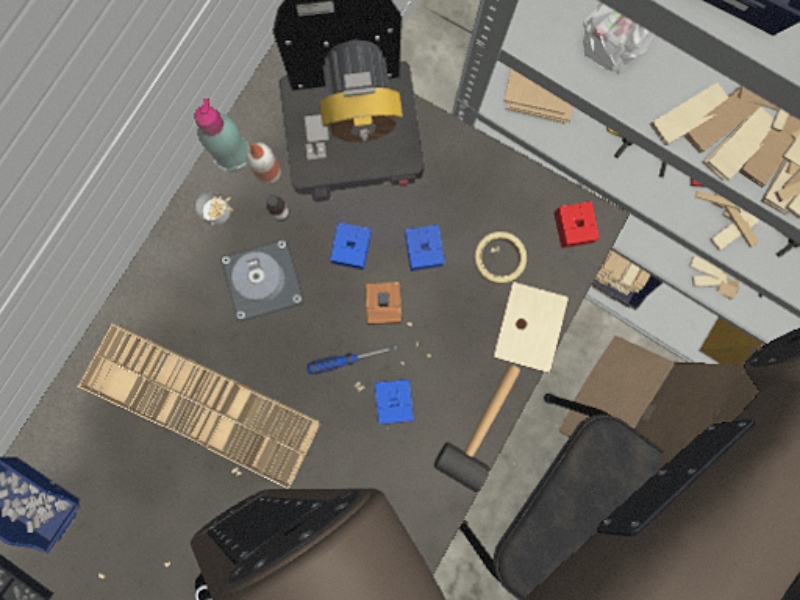

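The scene view shows the wooden rest holding the dark key at (380,320), and the pulley on its plate at (273,400). In the top view they are at (384,302) and (258,278).

Things that could be taken for the rest, in top-view pixels (800 px wide):
- blue at (351,245), (424,247) and (394,401)
- red at (577,224)
- wooden with the key at (384,302): this is my choice

I'll check it in one close crop.

```bash
python3 - <<'E'
from h import *
f=grab('top'); im=f['image']
hsv=cv2.cvtColor(im,cv2.COLOR_BGR2HSV)
c1=im[170:216,222:270]; c2=im[150:206,138:196]
w=np.hstack([cv2.resize(c1,(400,383)),cv2.resize(c2,(397,383))]); cv2.imwrite('pics/c.png',w)
m=cv2.inRange(hsv,(3,90,60),(18,255,255)); mm=np.zeros_like(m); mm[165:220,220:275]=m[165:220,220:275]
cs=cv2.findContours(mm,0,2)[0]; c=max(cs,key=cv2.contourArea); r=cv2.minAreaRect(c); print('rest',r)
bp=cv2.boxPoints(r); P=onz(f,bp,.04); print(P.round(4), P.mean(0))
for i in range(4): d=P[(i+1)%4]-P[i]; print(np.linalg.norm(d),np.degrees(np.arctan2(d[1],d[0])))
print('cam',ray(f,[[256,192]])[0])
for n,uv,z in [('pulley',(258*.64,278*.64),.065),('bottle',(277*.64,205*.64),.08),('tape',(501*.64,257*.64),.02),('key',(384*.64,299*.64),.086)]: print(n,onz(f,[uv],z)[0].round(3))
E
```

```text
rest ((245.0, 193.0), (26.0, 22.0), 90.0)
[[ 0.5346 -0.1028  0.04  ]
 [ 0.535  -0.1675  0.04  ]
 [ 0.4584 -0.1677  0.04  ]
 [ 0.458  -0.1036  0.04  ]] [ 0.49651437 -0.13539478  0.04      ]
0.06464168868534126 -89.63213131840192
0.07662829346072011 -179.8266255972402
0.06409685577276968 90.31942426634045
0.07657418653642323 0.5809201213804482
cam [ 0.36563848 -0.14062162  1.15559003]
pulley [0.536 0.094 0.065]
bottle [0.669 0.06  0.08 ]
tape [ 0.587 -0.363  0.02 ]
key [ 0.496 -0.138  0.086]
```

View pics/c.png

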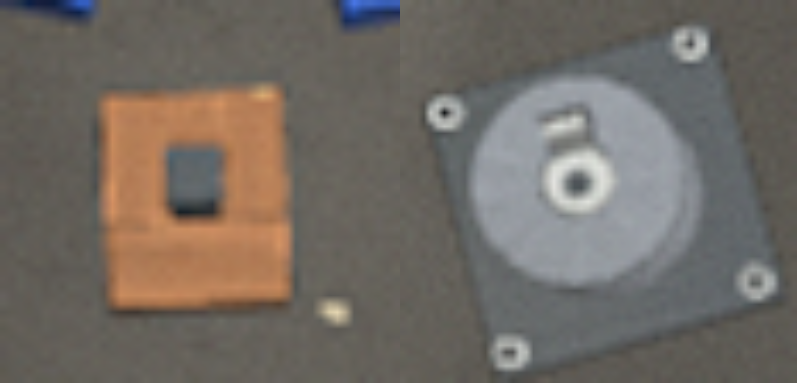

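The crop shows the dark key head in the orange-brown wooden rest (left panel, around (195,180)), so the choice holds. In the right panel the keyway slot is at (565,122), up from the shaft centre (578,182), so the pulley's +x is about 15° left of world +x. Next I move over the rest.

>>> apply_moves(
  commands=[
    [[-1,0.12,0.19,0,-0.007],[-1,0.12,0.19,0,-0.007],[-1,0.12,0.19,0,-0.007],[-1,0.12,0.19,0,-0.007],[-1,0.12,0.19,0,-0.007],[-1,0.12,0.19,0,-0.007],[-1,0.12,0.19,0,-0.007],[-1,0.12,0.19,0,-0.007],[-1,0.12,0.19,0,-0.007],[-1,0.12,0.19,0,-0.007],[-1,0.12,0.19,0,-0.007],[-1,0,0,0,0]],
  ],
)

```text
t: 1.35
eef_pos: [0.4409, -0.2305, 0.2486]
ee_rot: [3.141, 0.001, -3.118]
force: [-0.3, -0.3, 0.3]
width: 0.0874
gripper_force: 0.0
```

```bash
python3 - <<'E'
from h import *
f=grab('wrist'); cv2.imwrite('pics/d.png',cv2.resize(f['image'],(800,600)))
s=arm.get_state();print(s['eef_pos'],s['ee_rot'],s['q'],s['t']); print(ray(f,[[256,192]]))
E
```

```text
[ 0.43983271 -0.23189225  0.24849316] [ 3.14140769e+00  7.42622331e-05 -3.11759324e+00] [-8.93257218e-02  6.32014347e-02 -3.70043929e-01 -2.11748326e-04
 -1.13749810e+00 -1.45738229e+00] 1.4
(array([ 0.36983495, -0.23234408,  0.38411977]), array([[ 0.26649044,  0.02515694, -0.963687  ]]))
```

View pics/d.png

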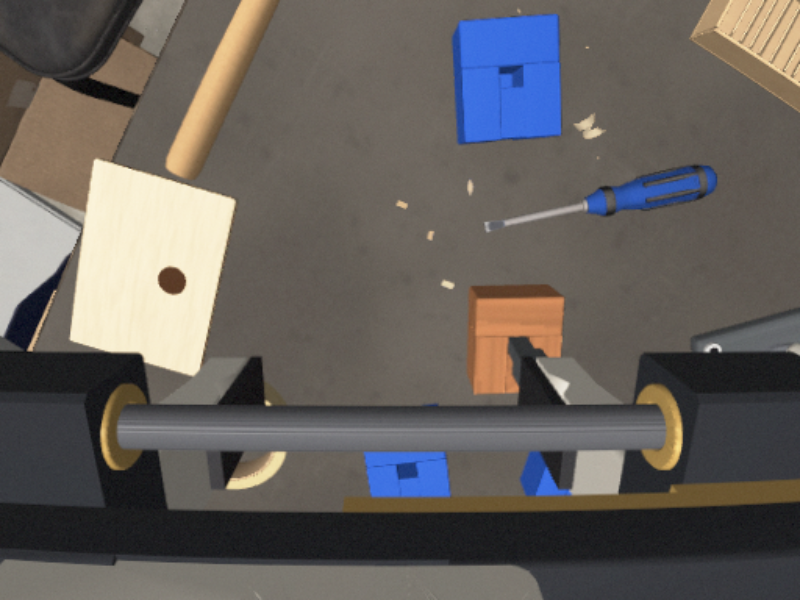

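The wrist view shows the rest at (515,340) partly behind a finger, with the camera sitting on the -x side. I'll shift so the key lies in the clear upper right and its flank shows.

>>> apply_moves(
  commands=[
    [[-1,0.105,-0.05,-0.05,0],[-1,0.105,-0.05,-0.05,0],[-1,0.105,-0.05,-0.05,0],[-1,0.105,-0.05,-0.05,0],[-1,0.105,-0.05,-0.05,0],[-1,0.105,-0.05,-0.05,0],[-1,0,0,0,0]],
  ],
)

```text
t: 2.1
eef_pos: [0.565, -0.2956, 0.1858]
ee_rot: [3.141, -0.003, -3.123]
force: [-0.8, 0.2, 0.2]
width: 0.0871
gripper_force: 0.0
```

```bash
python3 - <<'E'
from h import *
f=grab('wrist'); im=f['image']
p=proj(f,[0.496,-0.138,0.05])[0]; print(p, f['mtx'].round(1).tolist())
x,y=int(p[0]),int(p[1]); x0=max(0,min(512-130,x-65)); y0=max(0,y-50)
cv2.imwrite('pics/e.png',cv2.resize(im[y0:y0+100,x0:x0+130],(780,600),interpolation=cv2.INTER_CUBIC)); print(x0,y0)
s=arm.get_state();print(s['eef_pos'],s['ee_rot'],s['t'])
E
```

```text
[439.06541389 112.50922583] [[322.4, 0.0, 250.2], [0.0, 322.4, 193.3], [0.0, 0.0, 1.0]]
374 62
[ 0.56414635 -0.29516126  0.18664805] [ 3.14091658e+00 -3.05877609e-03 -3.12315399e+00] 2.15
```

View pics/e.png

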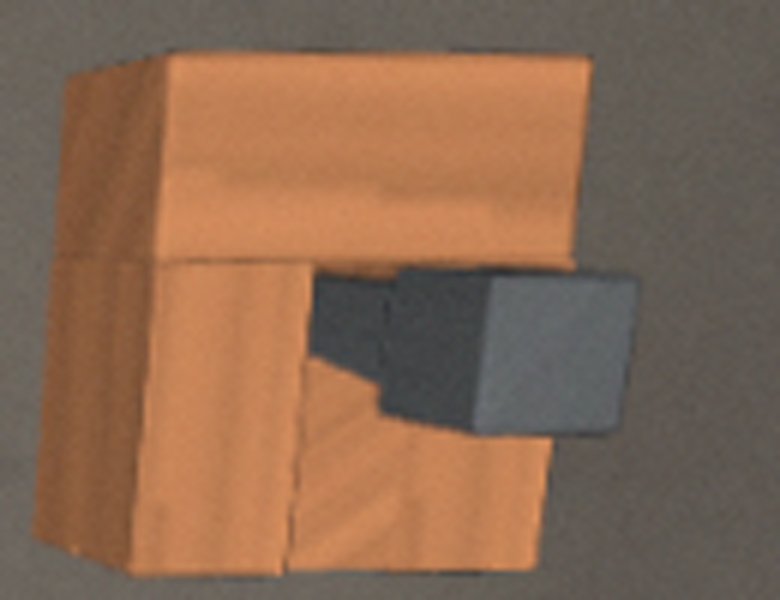

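The crop shows the key's flank. The lower shank edge, (312,355) to (380,385), flares outward under the head, and the upper edge is straight. The sloping face therefore points to image-down, which is world +x, so only a small turn will be needed at the keyway.

```bash
python3 - <<'E'
from h import *
f=dict(np.load('/tmp/wrist.npz'))
def q(p,z):
    P=onz(f,np.array(p)/6+[374,62],z); print(P.round(4)[:,:2].tolist(),P.mean(0).round(4))
    for i in range(4):
        d=P[(i+1)%4]-P[i]; print(np.linalg.norm(d).round(4),np.degrees(np.arctan2(d[1],d[0])).round(2))
q([(490,277),(637,280),(615,434),(473,433)],.086)
q([(168,55),(590,57),(537,570),(132,573)],.04)
q([(168,55),(132,573),(65,78),(35,540)],.04)
E
```

```text
[[0.4922, -0.1468], [0.4916, -0.1275], [0.5104, -0.1268], [0.511, -0.1458]] [ 0.5013 -0.1367  0.086 ]
0.0193 91.63
0.0188 1.87
0.0189 -88.16
0.0189 -176.93
[[0.4634, -0.1699], [0.4603, -0.1071], [0.5344, -0.1023], [0.5367, -0.1659]] [ 0.4987 -0.1363  0.04  ]
0.0628 92.77
0.0742 3.77
0.0636 -87.91
0.0734 -176.85
[[0.4634, -0.1699], [0.5367, -0.1659], [0.4671, -0.1844], [0.5322, -0.1812]] [ 0.4998 -0.1753  0.04  ]
0.0734 3.15
0.072 -165.11
0.0652 2.74
0.0697 170.63
```

>>> apply_moves(
  commands=[
    [[-1,-0.063,0.158,-0.04,0.002],[-1,-0.063,0.158,-0.04,0.002],[-1,-0.063,0.158,-0.04,0.002],[-1,-0.063,0.158,-0.04,0.002],[-1,-0.063,0.158,-0.04,0.0015],[-1,0,0,0,0],[-1,0,0,0,0]],
  ],
)

```text
t: 2.85
eef_pos: [0.5012, -0.1358, 0.1493]
ee_rot: [-3.141, 0.001, -3.09]
force: [0.6, -0.3, 0.8]
width: 0.0874
gripper_force: 0.0
```

```bash
python3 - <<'E'
from h import *
s=arm.get_state();print(s['eef_pos'],s['ee_rot'],s['force'],s['t'])
E
```

```text
[ 0.5011819  -0.13579572  0.14934396] [-3.14149689e+00  1.00805343e-03 -3.09037292e+00] [ 0.61352363 -0.29658781  0.75797226] 2.85
```

>>> apply_moves(
  commands=[
    [[-1,0,-0.003,-0.115,0],[-1,0,0,-0.115,0],[-1,0,0,-0.115,0],[-1,0,0,0,0],[1,0,0,0,0],[1,0,0,0,0],[1,0,0,0,0]],
  ],
  force=8,
)

```text
t: 3.55
eef_pos: [0.5025, -0.1368, 0.0808]
ee_rot: [-3.142, 0.002, -3.092]
force: [-0.1, 0.3, 0.8]
width: 0.0689
gripper_force: 0.0
```

>>> apply_moves(
  commands=[
    [[1,0,0,0,0],[1,0,0,0,0],[1,0,0,0,0],[1,0,0,0,0],[1,0,0,0,0],[1,0,0,0,0],[1,0,0,0,0],[1,0,0,0,0],[1,0,0,0,0]],
  ],
  force=8,
)

```text
t: 4.45
eef_pos: [0.5017, -0.1366, 0.0795]
ee_rot: [-3.142, -0.0, -3.092]
force: [0.4, -0.1, -0.4]
width: 0.0201
gripper_force: 8.0
```

>>> apply_moves(
  commands=[
    [[1,0,0,0,0],[1,0,0,0.05,0],[1,0,0,0.1,0],[1,0,0,0.15,0],[1,0,0,0.15,0],[1,0,0,0.15,0],[1,0,0,0,0]],
  ],
  force=30,
)

```text
t: 5.15
eef_pos: [0.5039, -0.1368, 0.2045]
ee_rot: [-3.141, 0.008, -3.091]
force: [-0.2, -0.1, -0.7]
width: 0.0199
gripper_force: 30.0
```

```bash
python3 - <<'E'
from h import *
s=arm.get_state();print(s['eef_pos'],s['ee_rot'],s['force'],s['moment'],s['t'])
f=grab('wrist'); im=f['image']
cv2.imwrite('pics/f.png',im)
P=proj(f,[[.536,.094,.065],[.53,.1,.065]]);print(P)
E
```

```text
[ 0.50389838 -0.13677229  0.20451821] [-3.1408414   0.00756687 -3.09113516] [-0.15365873 -0.05095641 -0.71514448] [-0.06226438 -0.09673038  0.05119652] 5.15
[[489.11599747 230.2696932 ]
 [496.37091679 224.66169727]]
```

View pics/f.png

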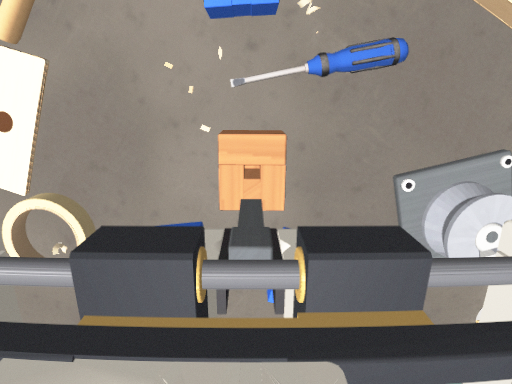

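The key is held (the shank hangs at (250,215)) and the rest's pocket is empty at (252,173). Next I view the pulley in the same camera-relative place where I measured the key, so calibration bias cancels.

>>> apply_moves(
  commands=[
    [[1,0.11,0.075,-0.018,0],[1,0.11,0.075,-0.018,0],[1,0.11,0.075,-0.018,0],[1,0.11,0.075,-0.018,0],[1,0.11,0.075,-0.018,0],[1,0,0,0,0],[1,0,0,0,0]],
  ],
)

```text
t: 5.9
eef_pos: [0.6109, -0.0613, 0.18]
ee_rot: [-3.141, -0.003, -3.091]
force: [-1.4, -0.4, -0.9]
width: 0.0201
gripper_force: 30.0
```

```bash
python3 - <<'E'
from h import *
s=arm.get_state();print(s['eef_pos'],s['ee_rot'],s['force'],s['t'])
f=grab('wrist'); im=f['image']
p=proj(f,[.54,.094,.065])[0]; x0=max(0,min(512-130,int(p[0])-65)); y0=max(0,int(p[1])-50); print(p,x0,y0)
cv2.imwrite('pics/g.png',cv2.resize(im[y0:y0+100,x0:x0+130],(780,600),interpolation=cv2.INTER_CUBIC))
E
```

```text
[ 0.61092856 -0.06134664  0.17998976] [-3.14148781e+00 -3.02072083e-03 -3.09147608e+00] [-1.37481539 -0.35216857 -0.90892436] 5.9
[453.25492023 117.21876897] 382 67
```

View pics/g.png

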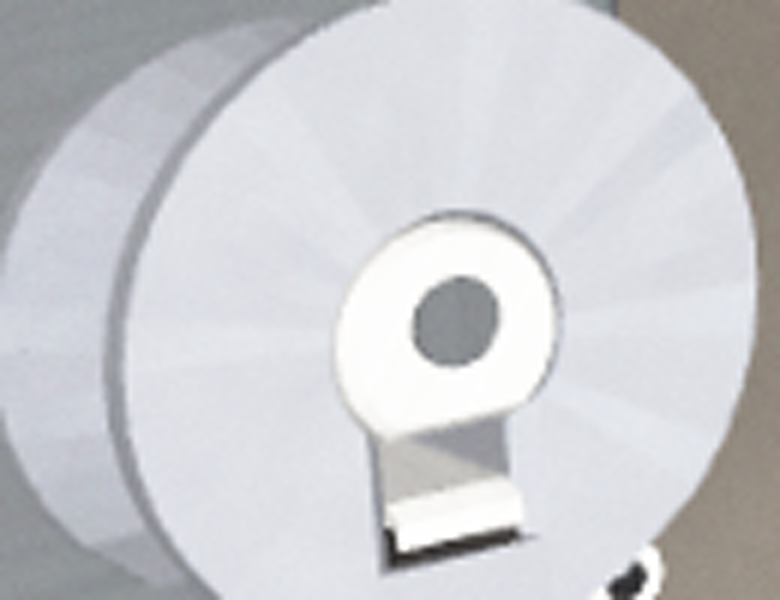

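```bash
python3 - <<'E'
from h import *
f=dict(np.load('/tmp/wrist.npz'))
g=lambda p,z: onz(f,np.array(p,float).reshape(-1,2)/6+[382,67],z)[:,:2]
hole=g([(456,321)],.067)[0]; print('hole',hole.round(4))
def circ(P):
    A=np.c_[2*P,np.ones(len(P))]; s=np.linalg.lstsq(A,(P**2).sum(1),rcond=None)[0]; return s[:2].round(4),np.sqrt(s[2]+s[0]**2+s[1]**2).round(4)
print('shaft',circ(g([(335,345),(350,285),(385,238),(450,212),(520,235),(553,285),(557,330),(540,380)],.067)))
print('pulley',circ(g([(122,370),(140,265),(180,175),(260,80),(620,20),(700,95),(745,190),(757,280),(735,410),(690,500)],.065)))
ang=lambda P:np.degrees(np.arctan2(*(P[1]-P[0])[::-1])).round(2)
fl=g([(372,437),(508,413)],.067); print('flat',fl.round(4),ang(fl),np.linalg.norm(fl[1]-fl[0]))
sl=g([(372,440),(385,572)],.065); print('slot side',ang(sl),np.linalg.norm(sl[1]-sl[0]))
ou=g([(385,572),(535,540)],.065); print('outer',ang(ou),np.linalg.norm(ou[1]-ou[0]))
t=np.radians(14.5)
for n,p,z in [('flat',(440,425),.067),('rimtop',(455,488),.065),('bev mid',(460,510),.065),('edge',(460,545),.065)]:
    d=g([p],z)[0]-hole; print(n,d@[np.cos(t),np.sin(t)],d@[-np.sin(t),np.cos(t)])
E
```

```text
hole [0.5422 0.0972]
shaft (array([0.5437, 0.0961]), np.float64(0.0152))
pulley (array([0.5444, 0.0978]), np.float64(0.0439))
flat [[0.5578 0.0886]
 [0.5534 0.1069]] 103.52 0.018816404435722436
slot side 17.42 0.01822952617651182
outer 105.36 0.02133536279320281
flat 0.013165133227412442 -0.0028190512890497255
rimtop 0.022462459065363025 0.00014603459752394674
bev mid 0.02558452110580672 0.0007308288458783068
edge 0.030376348621202223 0.0005545123842254562
```

The view shows the shaft face centred near (456,321), its flat from (372,437) to (508,413), and the keyway below it with the bright liner at (455,505). I'll get the yaw from the plate screws.

```bash
python3 - <<'E'
from h import *
f=dict(np.load('/tmp/top.npz'))
im=f['image'];p=(np.array([(445,112),(690,43),(756,281),(509,352)])-[400,0])/[6.845,6.839]+[138,150]
g=im[:,:,0].astype(float); q=[]
for u,v in p:
    u0,v0=int(round(u)),int(round(v)); w=np.clip(g[v0-4:v0+5,u0-4:u0+5]-130,0,None); yy,xx=np.mgrid[-4:5,-4:5]
    q.append((u0+(w*xx).sum()/w.sum(),v0+(w*yy).sum()/w.sum()))
P=onz(f,q,.017)[:,:2]; print(P.round(4),P.mean(0).round(4))
for i in range(4): d=P[(i+1)%4]-P[i]; print(np.linalg.norm(d).round(4),np.degrees(np.arctan2(d[1],d[0])).round(2))
f=dict(np.load('/tmp/wrist.npz')); 
print(onz(f,np.array([(385,572),(535,540),(372,440),(505,415)])/6+[382,67],.065).round(4))
E
```

```text
[[0.5781 0.1681]
 [0.6096 0.0609]
 [0.5041 0.0292]
 [0.473  0.1343]] [0.5412 0.0981]
0.1118 -73.65
0.1101 -163.26
0.1096 106.48
0.1104 17.85
[[0.5758 0.0954 0.065 ]
 [0.5701 0.116  0.065 ]
 [0.5584 0.0899 0.065 ]
 [0.5538 0.1079 0.065 ]]
```

>>> apply_moves(
  commands=[
    [[1,-0.047,0.164,0,0.0185],[1,-0.047,0.164,0,0.0185],[1,-0.047,0.164,0,0.0185],[1,-0.047,0.164,0,0.0185],[1,-0.047,0.164,0,0.0185],[1,0,0,0,0],[1,0,0,0,0],[1,0,0,0,0]],
  ],
)

```text
t: 6.75
eef_pos: [0.5644, 0.1016, 0.1817]
ee_rot: [3.142, -0.0, -2.802]
force: [0.3, -0.1, -2.5]
width: 0.0197
gripper_force: 30.0
```

```bash
python3 - <<'E'
from h import *
s=arm.get_state();print(s['eef_pos'],s['ee_rot'],s['force'],s['t'])
E
```

```text
[0.56438334 0.10155961 0.18167147] [ 3.14159121e+00 -9.52065203e-05 -2.80229231e+00] [ 0.34314569 -0.13426234 -2.51061899] 6.75
```

>>> apply_moves(
  commands=[
    [[1,0,0.003,-0.08,0],[1,0,0,-0.08,0],[1,0,0,-0.02,0],[1,0,0,-0.015,0],[1,0,0,-0.015,0],[1,0,0,-0.01,0],[1,0,0,0,0]],
  ],
)

```text
t: 7.45
eef_pos: [0.5647, 0.1029, 0.1377]
ee_rot: [3.142, 0.0, -2.801]
force: [-0.4, 0.9, -1.2]
width: 0.02
gripper_force: 30.0
```

Bottom is at about 66 mm; continue in small steps while watching the force.

>>> apply_moves(
  commands=[
    [[1,0,0,-0.01,0],[1,0,0,-0.01,0],[1,0,0,-0.01,0],[1,0,0,0,0]],
  ],
)

```text
t: 7.85
eef_pos: [0.565, 0.1032, 0.1315]
ee_rot: [3.142, 0.001, -2.801]
force: [1.7, 0.3, -2.3]
width: 0.02
gripper_force: 30.0
```

>>> apply_moves(
  commands=[
    [[1,0,0,-0.01,0],[1,0,0,0,0]],
  ],
)

```text
t: 8.05
eef_pos: [0.565, 0.1032, 0.1295]
ee_rot: [3.142, 0.001, -2.801]
force: [1.8, 1.1, -2.1]
width: 0.0198
gripper_force: 30.0
```

>>> apply_moves(
  commands=[
    [[1,0,0,-0.01,0],[1,0,0,-0.01,0],[1,0,0,0,0]],
  ],
)

```text
t: 8.35
eef_pos: [0.5649, 0.1031, 0.1254]
ee_rot: [3.142, 0.0, -2.801]
force: [2.8, 1.2, -3.5]
width: 0.0201
gripper_force: 30.0
```

>>> apply_moves(
  commands=[
    [[1,0,0,-0.01,0],[1,0,0,-0.01,0],[1,0,0,0,0]],
  ],
)

```text
t: 8.65
eef_pos: [0.5648, 0.1031, 0.1213]
ee_rot: [3.142, 0.0, -2.801]
force: [3.3, 2.1, -3.2]
width: 0.0199
gripper_force: 30.0
```

>>> apply_moves(
  commands=[
    [[1,0.005,0.003,0,0],[1,0,0,-0.01,0],[1,0,0,-0.01,0],[1,0,0,0,0]],
  ],
)

```text
t: 9.05
eef_pos: [0.5651, 0.1033, 0.1172]
ee_rot: [-3.142, -0.001, -2.801]
force: [-0.5, 0.0, -1.2]
width: 0.02
gripper_force: 30.0
```

>>> apply_moves(
  commands=[
    [[1,0,0,-0.01,0],[1,0,0,-0.01,0],[1,0,0,0,0]],
  ],
)

```text
t: 9.35
eef_pos: [0.5652, 0.1031, 0.1142]
ee_rot: [-3.141, -0.001, -2.801]
force: [-3.6, -1.0, 8.6]
width: 0.0198
gripper_force: 30.0
```

>>> apply_moves(
  commands=[
    [[0.0,0,0,0,0],[0.0,0,0,0,0],[0.0,0,0,0,0],[0.0,0,0,0,0],[0.0,0,0,0.02,0],[0.0,0,0,0.12,0],[0.0,0,0,0.16,0],[0.0,0,0,0,0],[0.0,0,0,0,0]],
  ],
)

```text
t: 10.25
eef_pos: [0.5661, 0.1039, 0.1746]
ee_rot: [3.141, 0.002, -2.801]
force: [-0.3, 1.2, -0.5]
width: 0.0436
gripper_force: 0.0
```

```bash
python3 - <<'E'
from h import *
s=arm.get_state();print(s['eef_pos'],s['ee_rot'],s['force'],s['width'],s['t'])
f=grab('scene');im=f['image']; p=proj(f,[.562,.102,.1])[0].astype(int); w=grab('wrist')['image']
a=cv2.resize(im[p[1]-45:p[1]+45,p[0]-45:p[0]+45],(380,380),interpolation=2)
cv2.imwrite('pics/i.png',np.hstack([a,cv2.resize(w[150:340,160:350],(380,380),interpolation=2)]))
E
```

```text
[0.56607988 0.10389533 0.17461105] [ 3.14108291e+00  2.20440160e-03 -2.80133104e+00] [-0.34133417  1.24488889 -0.49479194] 0.04356934071332331 10.25
```

View pics/i.png

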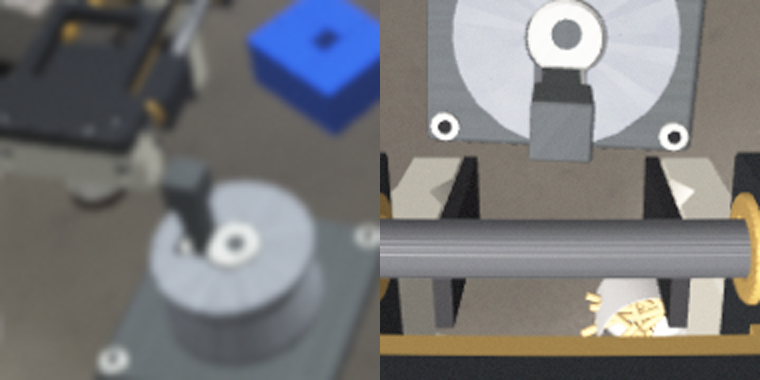

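The left panel shows the key standing in the keyway behind the shaft, head toward (188,185). In the right panel its head top is around (561,130), between the opened fingers. Now I measure the head top and close the fingers.

```bash
python3 - <<'E'
from h import *
f=dict(np.load('/tmp/wrist.npz'))
q=(np.array([(533,101),(593,101),(591,160),(530,158)],float)-[380,0])/2+[160,150]
for z in (.11,.115,.12):
    P=onz(f,q,z)[:,:2]; print(z,P.mean(0).round(4),[np.linalg.norm(P[(i+1)%4]-P[i]).round(4) for i in range(4)], np.degrees(np.arctan2(*(P[2]-P[1])[::-1])).round(1))
h=onz(f,[((565-380)/2+160,35/2+150)],.067)[0]; print('shaft',h.round(4))
E
```

```text
0.11 [0.5652 0.1035] [np.float64(0.0194), np.float64(0.0205), np.float64(0.0202), np.float64(0.0198)] 18.5
0.115 [0.5635 0.1028] [np.float64(0.0189), np.float64(0.02), np.float64(0.0197), np.float64(0.0193)] 18.5
0.12 [0.5619 0.1022] [np.float64(0.0184), np.float64(0.0194), np.float64(0.0192), np.float64(0.0188)] 18.5
shaft [0.5428 0.0969 0.067 ]
```

>>> apply_moves(
  commands=[
    [[1,0,0,0,0],[1,0,0,0,0],[1,0,0,0,0],[1,0,0,0,0],[1,0,0,0,0],[1,0,0,0,0],[1,0,0,0,0],[1,0,0,0,0],[1,0,0,0,0],[1,0,0,0,0]],
  ],
  force=10,
)

```text
t: 11.35
eef_pos: [0.5657, 0.1036, 0.1736]
ee_rot: [3.142, 0.0, -2.801]
force: [0.6, -0.5, -0.2]
width: 0.0005
gripper_force: 0.0
```

>>> apply_moves(
  commands=[
    [[1,-0.008,-0.002,-0.07,0],[1,0,0,-0.06,0],[1,0,0,0,0],[1,0,0,0,0]],
  ],
)

```text
t: 11.75
eef_pos: [0.564, 0.1031, 0.1473]
ee_rot: [-3.141, -0.001, -2.801]
force: [0.6, 0.2, 0.7]
width: 0.0006
gripper_force: 0.0
```

>>> apply_moves(
  commands=[
    [[1,0,0,-0.005,0],[1,0,0,-0.005,0],[1,0,0,-0.005,0],[1,0,0,0,0]],
  ],
)

```text
t: 12.15
eef_pos: [0.5641, 0.1032, 0.1446]
ee_rot: [3.142, 0.0, -2.801]
force: [0.2, -0.0, 0.2]
width: 0.0007
gripper_force: 0.0
```

>>> apply_moves(
  commands=[
    [[1,0,0,-0.005,0],[1,0,0,-0.005,0],[1,0,0,0,0]],
  ],
)

```text
t: 12.45
eef_pos: [0.5641, 0.1032, 0.1425]
ee_rot: [-3.142, -0.0, -2.801]
force: [-0.0, -0.1, -0.0]
width: 0.0007
gripper_force: 0.0
```

>>> apply_moves(
  commands=[
    [[1,0,0,-0.005,0],[1,0,0,-0.005,0],[1,0,0,0,0]],
  ],
)

```text
t: 12.75
eef_pos: [0.5645, 0.1032, 0.1414]
ee_rot: [-3.141, 0.001, -2.801]
force: [-0.9, -0.6, 6.3]
width: 0.0005
gripper_force: 3.2
```

>>> apply_moves(
  commands=[
    [[1,0,0,-0.005,0],[1,0,0,-0.005,0],[1,0,0,0,0]],
  ],
)

```text
t: 13.05
eef_pos: [0.5652, 0.1033, 0.1406]
ee_rot: [-3.141, 0.003, -2.8]
force: [-2.6, -0.8, 13.1]
width: 0.0006
gripper_force: 6.9
```

>>> apply_moves(
  commands=[
    [[1,0,0,-0.005,0],[1,0,0,0,0]],
  ],
)

```text
t: 13.25
eef_pos: [0.5655, 0.1033, 0.1402]
ee_rot: [-3.141, 0.004, -2.8]
force: [-4.8, 0.2, 17.1]
width: 0.0003
gripper_force: 8.8
```

>>> apply_moves(
  commands=[
    [[1,-0.005,0,-0.003,0],[1,0,0,0,0],[1,0,0,0,0]],
  ],
)

```text
t: 13.55
eef_pos: [0.5648, 0.1035, 0.1398]
ee_rot: [-3.141, 0.004, -2.8]
force: [-3.5, -1.1, 18.0]
width: 0.0007
gripper_force: 8.9
```

>>> apply_moves(
  commands=[
    [[1,-0.003,0,-0.004,0],[1,0,0,0,0],[1,0,0,0,0]],
  ],
)

```text
t: 13.85
eef_pos: [0.5645, 0.1036, 0.1393]
ee_rot: [-3.141, 0.005, -2.8]
force: [-2.5, -0.8, 20.2]
width: 0.0003
gripper_force: 9.5
```

>>> apply_moves(
  commands=[
    [[1,0,0,0.01,0],[1,0,0,0.02,0],[1,0,0,0.04,0],[1,0,0,0.12,0],[1,0,0,0.15,0],[1,0,0,0,0],[1,0,0,0,0]],
  ],
)

```text
t: 14.55
eef_pos: [0.5626, 0.1034, 0.2049]
ee_rot: [3.141, 0.001, -2.801]
force: [-0.4, 0.5, -0.2]
width: 0.0002
gripper_force: 0.0
```

```bash
python3 - <<'E'
from h import *
s=arm.get_state();print(s['eef_pos'],s['force'],s['t'])
f=grab('scene');im=f['image']; p=proj(f,[.562,.102,.1])[0].astype(int); g=grab('wrist'); w=g['image']
p2=proj(g,[.555,.1,.1])[0].astype(int); print(p2); x0=min(max(p2[0]-60,0),392); y0=max(0,p2[1]-70)
a=cv2.resize(im[p[1]-30:p[1]+40,p[0]-35:p[0]+35],(380,380),interpolation=2)
print(x0,y0); cv2.imwrite('pics/j.png',np.hstack([a,cv2.resize(w[y0:y0+120,x0:x0+120],(380,380),interpolation=2)]))
E
```

```text
[0.56264457 0.10340989 0.20488   ] [-0.43893169  0.50137183 -0.17180431] 14.55
[250 188]
190 118
```

View pics/j.png

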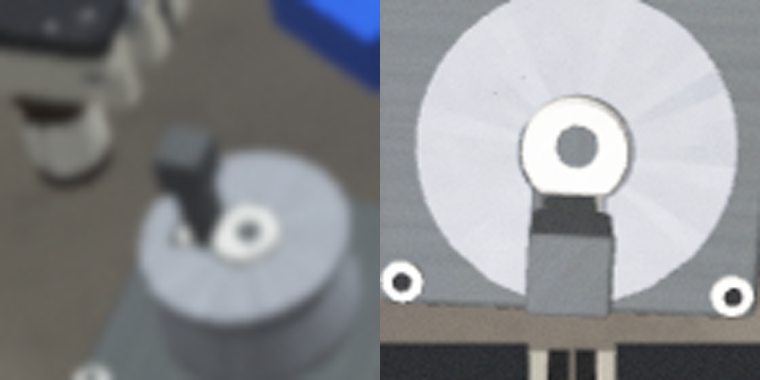

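```bash
python3 - <<'E'
from h import *
g=dict(np.load('/tmp/wrist.npz')); m=lambda p:(np.array(p,float).reshape(-1,2)-[380,0])*120/380+[190,118]
P=onz(g,m([(530,233),(614,236),(608,316),(526,312)]),.1175)[:,:2]; c=P.mean(0)
h=onz(g,m([(577,146)]),.067)[0,:2]; t=np.radians(16.5); e=np.array([[np.cos(t),np.sin(t)],[-np.sin(t),np.cos(t)]])
print(c,h,e@(c-h)); print([np.linalg.norm(P[(i+1)%4]-P[i]).round(4) for i in range(4)])
# head bottom inward edge vs top inward edge, verticality
b=onz(g,m([(532,235),(613,237)]),.1175)[:,:2].mean(0); l=onz(g,m([(534,212),(607,212)]),.0935)[:,:2].mean(0); print('lean in/out, lateral (m over 24mm)',e@(b-l))
s=dict(np.load('/tmp/scene.npz')); k=380/70
p=proj(s,[.562,.102,.1])[0].astype(int); f=lambda P:((proj(s,P)-p+[35,30])*k).round(0).tolist()
q=lambda x,y,z:np.r_[h+e.T@[19-1+x,y],z]
for d in (0,):
  print('upright head top/bot corners', f([q(x,y,.1175) for x in(-9,11) for y in(-10,10)]), f([q(x,y,.0935) for x in(-9,11) for y in(-10,10)]),'shank @.067',f([q(-6,-7,.067),q(-6,7,.067)]))
E
```

```text
[0.56214022 0.10239603] [0.54222789 0.09745469] [ 0.02049575 -0.00091755]
[np.float64(0.019), np.float64(0.0192), np.float64(0.019), np.float64(0.0189)]
lean in/out, lateral (m over 24mm) [-0.00049597  0.00041454]
upright head top/bot corners [[-897.0, -2019.0], [6741.0, -3106.0], [-4062.0, -2105.0], [820142.0, -68952.0]] [[-894.0, -2011.0], [6767.0, -3128.0], [-4055.0, -2099.0], [857408.0, -72572.0]] shank @.067 [[-2271.0, -1952.0], [28002.0, -6404.0]]
```

```bash
python3 - <<'E'
from h import *
s=dict(np.load('/tmp/scene.npz')); k=380/70; h=np.array([.5437,.0970]); t=np.radians(16.5); e=np.array([[np.cos(t),np.sin(t)],[-np.sin(t),np.cos(t)]])
p=proj(s,[.562,.102,.1])[0].astype(int); f=lambda P:((proj(s,P)-p+[35,30])*k).round(0).tolist()
q=lambda x,y,z:np.r_[h+e.T@np.array([.018+x/1e3,y/1e3]),z]
print('top',f([q(x,y,.1175) for x,y in((-9,-10),(-9,10),(11,10),(11,-10))])); print('headbot',f([q(x,y,.0935) for x,y in((-9,-10),(-9,10))])); print('shank.067',f([q(-6,-7,.067),q(-6,7,.067)])); print('hole',f([np.r_[h,.067]]))
E
```

```text
top [[215.0, 126.0], [196.0, 163.0], [150.0, 155.0], [170.0, 118.0]]
headbot [[224.0, 163.0], [206.0, 200.0]]
shank.067 [[224.0, 207.0], [212.0, 233.0]]
hole [[245.0, 225.0]]
```

The key's outline in the scene view matches an upright key to within a pixel. It took about 20 N, and the robot is clear of it, so I'm handing in.

```bash
python3 -c "
from station import arm
print(arm.job_done())"
```

```text
the job is handed in; nothing more can be done
None
```

The key stands upright in the keyway, thin end down with its sloping face outward, pressed in with a measured peak of about 20 N; it is handed in with the arm clear, and I saw nothing else disturbed, but no verdict came back.

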